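# Run-check a jig carrier on the gravity return rail and catch it

### The arm

A 7-joint arm with a two-finger parallel gripper is mounted at the origin on the work surface. World frame = base frame: x ahead of the robot, y to its left, z up, the work surface at z = 0. Lengths are in m, angles in rad, forces in N, time in s.
With the tool pointing down it reaches from about 0.425 to 0.875 m from the base axis. Payload 4.7 kg.
Tool frame: the origin (TCP) lies at the very end of the fingers, on their centre line; the grasp point (between the pads) lies 19 mm behind it; z points along the fingers, y is the line along which they close (so a half turn about z gives the same grasp; the last joint's range is limited). The gripper opens to 85 mm and grips with 20 to 120 N. Pads are 22 mm wide; open, the fingers measure 114 mm over their backs; the gripper's body (76 mm by 85 mm) begins 54 mm behind the grasp point. The pads swing forward as they close: fully open they stand 13 mm farther back than shut.
Start: joints at [1.145, 0.321, -0.07, 1.45, 0.023, 1.371, -0.057], TCP at [0.277, -0.588, 0.231] pointing down, gripper open.
Joint ranges: [-2.86, 2.86], [-0.3, 2.09], [-1.38, 1.24], [0.06, 2.45], [-1.56, 4.7], [0.09, 2.05], [-2.69, 2.69]. Speed limits (rad/s): [2.57, 2.57, 3.14, 3.14, 3.14, 3.14, 3.14].

### API

Orientations are given as a unit quaternion [x, y, z, w].
In Python, from station import robot, planner, vision, readout gives the robot as it stands. Calls block until the motion is done:
- robot.move_to(position, orientation): joint-space move of the TCP to a pose.
- robot.move_straight(position, attitude=None, feed=0.15, stop_force=None): straight line of the TCP; attitude=None keeps the orientation; feed is the mean speed in m/s. With stop_force (N) it stops when the force on the tool has changed by that much, and returns True; else False.
- robot.move_joints(angles): joint-space move.
- robot.gripper_to(opening, squeeze=None): opening from 0.0 (shut) to 1.0 (fully open); squeeze is the grip in N (None keeps the last); returns when the fingers have stopped.
- robot.dwell(seconds).
- planner.solve_ik(position, orientation): joint angles nearest the present ones, or None.
- vision.capture(name): name is "side" or "top"; returns a dict with "img" (420x560x3 uint8, red, green, blue), "intrinsics" (3x3 intrinsics, pixels), "R" (3x3) and "t" (3): a world point X has camera coordinates R X + t. Camera axes: x right, y down, z forward; pixel columns grow to the right and rows downward; lengths in m; the calibration is good to about 2 mm. A picture is of the moment at which its call begins. There is no depth.
A pose or a line that the arm cannot do raises robot.Unreachable and nothing moves.
- robot.sign_off(): hands the job in; it is judged then, once.
Readings, each from a call of its own:
- readout.current_clock(): time.
- readout.current_joint_pos(): joint angles.
- readout.current_qd(): joint speeds.
- readout.current_joint_torque(): joint torques, N m.
- readout.current_position(): TCP position.
- readout.current_orientation(): TCP orientation.
- readout.current_wrist_force(): force on the tool from outside, world axes, zero at the start.
- readout.current_moment(): the same for the moment, N m.
- readout.current_gripper_width(): opening from 0.0 (shut) to 1.0 (fully open).
- readout.current_grasp_force(): force on a finger pad.
Only numpy, scipy, OpenCV 4.12 (cv2) and the standard library are available. Lean on these libraries where they do the work, as an engineer would, in place of code of your own. Each camera call takes 0.05 s, during which the arm holds its last target. There are 200 camera calls.

### The job

Push the stop plunger beside the sloping rail right down, so that the wheeled carrier rolls away by itself, and let it run untouched until its sprung buffer plate, at the front, has passed the run-check post. Then catch it softly at the buffer plate with the fingers moving along with it, without driving the buffer far in or upsetting the copper sleeve that stands loose on the carrier, and bring it to rest, well before the end stop, with the buffer plate level with the pointed station post. It would roll on if let go: hold it still there against the fingers for three seconds and finish the program while still holding it; leave all the sleeves alone.

Things in the scene. Friction and masses are not known exactly. Their poses are not given: they have to be found in the camera images.
- rail: Fixed gravity return rail on a grey board 200 x 680 x 15 mm. Origin under its middle, on the table. The track runs along its y at x = 0 and falls towards -y at 0.04 rad; x points away from the robot, z up. Rail tops are 55 mm above the table at the origin. The end stop is at y = -310 mm. Run-check post (black head, 150 high) at x 80, y -38 mm; pointed station post (135 high) at x 62, y -238 mm.
- carrier: Wheeled carrier, aluminium deck 120 (along y) x 60 x 12 mm; origin at the centre of the deck's top, axes as the rail's. It only moves along the track, 440 mm from the start to the end stop. Nominally 0.6 kg (hidden, 0.48 to 0.75), drag 0.6 N per m/s, no dry friction: let go, it starts with 0.39 m/s2 and nears about 0.4 m/s with a time constant of about 1 s.
- carrier_front (a point): Mid-width point on the outer (downhill, -y) face of the carrier's upright black buffer plate (60 mm wide, 8 mm thick, from 10 to 46 mm above the deck), 30 mm above the deck, 16 mm below the plate's top edge. 88 mm downhill of the carrier's origin. 0.124 m above the table at the start; sinks 0.04 m per metre travelled.
- plunger (a joint): Stop plunger, m pressed down: 0 = up, its steel tab stands across the front of the carrier's deck and holds it; 0.030 = fully down (0.02 is enough). The carrier is free from about 0.018. It stays where it is left; pressing takes about 4 N.
- plunger_top (a point): Centre of the top of the plunger's black square head, 40 x 40 mm, beside the track on the robot's side (68 mm from the track's middle, 18 mm downhill of the waiting carrier's buffer plate); 0.123 m above the table when up, 0.093 m when fully down.
- check (a point): Point over the track's middle level with the run-check post, 0.10 m above the table; 170 mm downhill of the buffer plate's face at the start. Axes parallel to the rail's.
- station (a point): Point over the track's middle level with the station post, 0.10 m above the table, where the buffer plate's outer face must be held; 370 mm downhill of that face at the start and 70 mm before the carrier would reach the end stop. Axes parallel to the rail's.
- sleeve: Copper-coated sleeve, 26 mm in diameter, 70 mm high, 50 g, standing loose on a 3 mm rubber pad on the carrier's deck, 100 mm behind the buffer plate's outer face. Origin at the centre of its underside, z up. It tips over at jolts of about 0.3 m/s.
- sleeve_b: A spare sleeve of the same kind standing loose on the rail's base board beyond the track (75 mm from its middle). Origin at the centre of its underside.
- sleeve_c: A second spare sleeve beside it, 50 mm farther uphill.
- buffer (a joint): How far the buffer plate is pushed in towards the carrier, m: 0 = out, 0.020 = home on its stop. Spring 120 N/m, damping 1.5 N per m/s, plate 40 g. Resting against a finger on the slope it stands at about 0.002; a knock that drives it in beyond 0.013 counts as rough.

How it is judged:
On the way, in this order (a step that is already met when the one before it is completed fails the run):
1. the stop plunger is pressed down (value of joint plunger above 0.02 m), for 0.05 s.
2. the carrier's buffer plate passes the run-check post, rolling freely (y of carrier_front in the frame of check between -0.06 and 0.006 m and linear speed of carrier above 0.12 m/s), for 0.05 s.
3. the carrier is held still by the fingers with its buffer plate at the station post (y of carrier_front in the frame of station between -0.02 and 0.02 m and linear speed of carrier below 0.02 m/s and contact force between any of the fingers, the arm and carrier above 0.05 N), for 2.5 s.
At the end, for the whole second after the job is handed in: The plunger is down; the carrier stands still with its buffer plate within 20 mm of the station post, held there by the robot's fingers; the sleeve stands upright on it (all of step 3 and value of joint plunger above 0.018 m and angle between sleeve's own z axis and vertical below 0.15 rad and horizontal distance between sleeve and carrier below 0.03 m); the arm keeps its last pose, push and grip.
It fails at once if the carrier is touched before its buffer plate has passed the run-check post (y of carrier_front in the frame of check above 0.008 m and contact force between any of the fingers, the arm and carrier above 0.5 N).
It fails at once if the carrier is knocked: the buffer is driven in more than 13 mm (value of joint buffer above 0.013 m).
It fails at once if the carrier runs down to the end stop (y of carrier_front in the frame of station below -0.055 m).
It fails at once if the sleeve on the carrier tips or is touched (angle between sleeve's own z axis and vertical above 0.3 rad or contact force between the fingers and sleeve above 0.5 N).
It fails at once if a spare sleeve is disturbed (distance of any of sleeve_b, sleeve_c from where it was at the start of the episode above 0.03 m).
It also fails if it takes over 38 s, if anything falls off the work surface, if the arm or the gripper's body presses on something with over 40 N, if the wrist force passes 120 N, or if a joint passes its speed limit or range.

## Working session

There is one attempt and no reset: what is moved stays moved. The work goes in short steps, each a Python script; the robot and the scene stay as the last script left them, time stands still between calls to the robot, and variables do not carry over. Pictures are saved under pics/ and viewed, at most 10 in all, crops included, and the job is handed in when it is done.

```bash
ls; mkdir -p pics
python3 - <<'E'
from station import robot, planner, vision, readout
import cv2,numpy as np
for n in("side","top"):
    c=vision.capture(n); cv2.imwrite(f"pics/{n}0.png",c["img"][:,:,::-1]); np.savez(f"{n}0.npz",**c)
    print(n,c["intrinsics"].tolist(),np.round(c["R"],4).tolist(),np.round(c["t"],4).tolist())
print(readout.current_clock(),readout.current_position(),readout.current_orientation(),readout.current_wrist_force())
E
```

```text
pics
side [[451.3238557725693, 0.0, 276.21792823882447], [0.0, 451.3238557725693, 205.00802014788133], [0.0, 0.0, 1.0]] [[0.8303, -0.5572, -0.013], [-0.3183, -0.4549, -0.8317], [0.4575, 0.6947, -0.555]] [-0.4595, 0.2756, 0.5331]
top [[388.439994330119, 0.0, 279.9517090166181], [0.0, 388.439994330119, 211.4957490329539], [0.0, 0.0, 1.0]] [[0.0106, -0.9999, 0.0074], [-0.9992, -0.0109, -0.0379], [0.038, -0.007, -0.9993]] [0.0169, 0.5773, 0.8044]
0.1 [ 0.27647968 -0.58772575  0.23031604] [ 9.75918599e-01  2.18133213e-01 -2.41397856e-04 -8.54601578e-04] [-0.02214586 -0.05129218 -0.45846438]
```

View pics/side0.png

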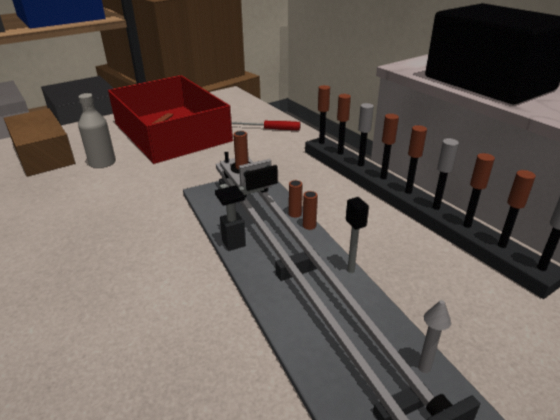

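View pics/top0.png

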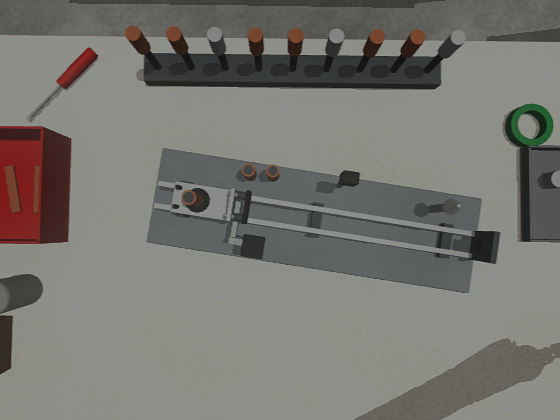

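The side view shows the plunger head at (230,193), the check post head at (357,212), the station tip at (441,299), and the near uphill board corner at (183,191). In the top view, the board corners are at (163,149), (480,199), (468,292) and (148,242), with the plunger head at (253,246), the buffer plate near (244,208) and the station tip at (455,206). I'll fit the rail pose to these points.

```bash
cat >> h.py <<'E'
q=(.5604,-.0503,-.145)
def W(x,s,z): return R2w(q,(x,.132-s,z))      # s = travel downhill from the start of the plate's face
def Q(k=1):
    a=(k*np.pi/2+q[2])/2; return [np.cos(a),np.sin(a),0,0]
E
python3 - <<'E'
from station import robot, planner, vision, readout
from h import *
t=readout.current_clock
for k in(1,-1):
    for p in(W(-.068,.018,.2),W(0,.37,.098)): print(k,np.round(planner.solve_ik(p,Q(k)),2))
k=1
Z=.10
robot.gripper_to(0.0,40); print("grip",t())
robot.move_to(W(-.068,.018,.123+Z),Q(k)); print("above",t(),readout.current_position()-W(-.068,.018,.123+Z))
def tm(n,*a,**b):
    a0=t(); robot.move_straight(*a,**b); print(n,round(t()-a0,4),np.round(readout.current_position()-a[0],4),np.abs(readout.current_qd()).max().round(3))
tm("press .027",W(-.068,.018,.096+Z),feed=.08)
tm("diag .148",W(0,.15,.102+Z),feed=.25)
tm("run .22 @.15",W(0,.37,.098+Z),feed=.15)
# probe of peak/mean ratio
A,B=W(0,.37,.098+Z),W(0,0,.098+Z); d=B-A
J=[]
for u in np.linspace(0,1,21): J.append(planner.solve_ik(A+u*d,Q(k)))
J=np.array(J); print("dq/dm along line (abs max per sample)",(np.abs(np.gradient(J,.37/20,axis=0))/np.array([2.57,2.57]+[3.14]*5)).max(1).round(3))
for f in(6.,):
    try: robot.move_straight(B,feed=f); print("moved",f,t())
    except robot.Unreachable as e: print("unreach",e)
E
```

```text
1 [ 0.62  0.11 -0.85  1.8   0.09  1.27 -0.41]
1 [ 0.8   0.34 -0.42  1.73  0.15  1.1   0.19]
-1 [ 0.98  0.24 -1.31  1.79  0.24  1.29  2.62]
-1 [-0.38  0.51  1.07  1.77 -0.48  1.16 -2.45]
grip 0.8667
above 3.35 [ 3.47148703e-04 -1.35943892e-03 -9.14385277e-05]
press .027 0.4917 [-0.0004 -0.     -0.0006] 0.018
diag .148 0.7416 [-0.0002  0.0023  0.0001] 0.021
run .22 @.15 1.6167 [0.0005 0.0013 0.0001] 0.001
dq/dm along line (abs max per sample) [0.485 0.49  0.502 0.513 0.525 0.537 0.549 0.561 0.573 0.584 0.596 0.607
 0.619 0.629 0.64  0.65  0.66  0.67  0.679 0.689 0.693]
moved 6.0 7.0917
```

Each move takes L/feed + 0.15 s. The velocity profile isn't known, so I'll optimise the catch to be robust over profile shape, mass and release time.

```bash
cat > sim.py <<'E'
import numpy as np, itertools
from scipy.optimize import differential_evolution
P={"mj":lambda u:u**3*(10-15*u+6*u*u),"cub":lambda u:u*u*(3-2*u),"cos":lambda u:(1-np.cos(np.pi*u))/2,
"trap":lambda u:np.where(u<.25,u*u/.375,np.where(u>.75,1-(1-u)**2/.375,(u-.125)/.75)) if 1 else 0}
dt=.002; t=np.arange(0,5,dt)
# scenarios: profile, mass, release/lag shift
S=list(itertools.product(P,(.48,.6,.75),(-.06,0,.06)))
def run(p,SS=S):
    s0,t2,T=p; n=len(SS)
    m=np.array([s[1] for s in SS]); 
    F=np.array([s0+(.37-s0)*P[s[0]](np.clip((t-t2-s[2])/T,0,1)) for s in SS]).T
    x=np.zeros(n);v=np.zeros(n);cm=np.zeros(n);sc=np.full(n,np.nan);vr=np.zeros(n);vp=np.zeros(n);am=np.zeros(n)
    for i in range(len(t)-1):
        c=x-F[i]; on=c>0; vf=(F[i+1]-F[i])/dt
        new=on&np.isnan(sc); sc[new]=x[new]; vr[new]=(v-vf)[new]
        f=np.where(on,np.maximum(0,120*c+1.5*(v-vf)),0)
        a=.392-(.6*v+f)/m; v=v+a*dt;x=x+v*dt;cm=np.maximum(cm,c);am=np.maximum(am,-a)
    return cm,sc,vr,am
def cost(p):
    cm,sc,vr,am=run(p); return np.nanmax(cm)*1e3+2e3*max(0,.182-np.nanmin(sc))
if __name__=="__main__":
    r=differential_evolution(cost,[(.08,.3),(.75,1.6),(.7,2.5)],maxiter=25,popsize=8,seed=1,polish=False)
    print(r.x,r.fun); cm,sc,vr,am=run(r.x)
    for s,a,b,c,d in zip(S,cm,sc,vr,am): print(s,(a*1e3).round(1),b.round(3),c.round(3),d.round(2))
E
time python3 sim.py
```

```text
[0.22018198 0.81514764 1.33850016] 14.415094691849262
('mj', 0.48, -0.06) 14.3 0.366 0.229 3.34
('mj', 0.48, 0) 12.4 0.36 0.189 2.88
('mj', 0.48, 0.06) 9.7 0.348 0.14 2.23
('mj', 0.6, -0.06) 13.7 0.347 0.177 2.52
('mj', 0.6, 0) 10.0 0.326 0.126 1.8
('mj', 0.6, 0.06) 6.7 0.29 0.097 1.18
('mj', 0.75, -0.06) 12.7 0.316 0.145 1.81
('mj', 0.75, 0) 9.7 0.284 0.127 1.35
('mj', 0.75, 0.06) 11.9 0.256 0.149 1.58
('cub', 0.48, -0.06) 11.9 0.359 0.188 2.77
('cub', 0.48, 0) 9.9 0.347 0.157 2.3
('cub', 0.48, 0.06) 8.1 0.331 0.13 1.87
('cub', 0.6, -0.06) 12.0 0.332 0.17 2.2
('cub', 0.6, 0) 10.3 0.314 0.15 1.89
('cub', 0.6, 0.06) 9.2 0.293 0.139 1.68
('cub', 0.75, -0.06) 13.8 0.308 0.177 2.0
('cub', 0.75, 0) 12.7 0.288 0.168 1.83
('cub', 0.75, 0.06) 13.1 0.269 0.17 1.77
('cos', 0.48, -0.06) 12.4 0.36 0.196 2.88
('cos', 0.48, 0) 10.4 0.35 0.162 2.41
('cos', 0.48, 0.06) 8.3 0.334 0.13 1.91
('cos', 0.6, -0.06) 12.2 0.335 0.169 2.24
('cos', 0.6, 0) 10.2 0.316 0.144 1.85
('cos', 0.6, 0.06) 8.7 0.292 0.131 1.58
('cos', 0.75, -0.06) 13.6 0.31 0.171 1.95
('cos', 0.75, 0) 12.2 0.288 0.161 1.74
('cos', 0.75, 0.06) 12.2 0.267 0.165 1.68
('trap', 0.48, -0.06) 11.9 0.359 0.181 2.76
('trap', 0.48, 0) 9.1 0.344 0.132 2.09
('trap', 0.48, 0.06) 7.4 0.325 0.129 1.71
('trap', 0.6, -0.06) 10.8 0.327 0.167 1.99
('trap', 0.6, 0) 10.6 0.31 0.163 1.94
('trap', 0.6, 0.06) 10.8 0.293 0.158 1.89
('trap', 0.75, -0.06) 14.4 0.306 0.193 2.09
('trap', 0.75, 0) 14.0 0.29 0.187 2.02
('trap', 0.75, 0.06) 14.3 0.274 0.181 1.96
real	0m48.592s
user	0m48.504s
sys	0m0.595s
```

```bash
cat > s2.py <<'E'
import sim,itertools,numpy as np
from scipy.optimize import differential_evolution
from multiprocessing import Pool
def job(a):
    m,s0,pr=a; S=list(itertools.product(pr,(m*.96,m*1.04),(-.02,.02)))
    def cost(p):
        cm,sc,vr,am=sim.run((s0,*p),S); return np.nanmax(cm)*1e3+2e3*max(0,.180-np.nanmin(sc))
    r=differential_evolution(cost,[(.95,1.6),(.7,2.2)],maxiter=12,popsize=8,seed=1,polish=False)
    cm,sc,vr,am=sim.run((s0,*r.x),S)
    return f"{m} {s0} {len(pr)} t2,T={r.x.round(3)} cost {r.fun:.1f} cm {cm.max()*1e3:.1f} sc {sc.min():.3f}-{sc.max():.3f} vr {vr.max():.3f}"
if __name__=="__main__":
    with Pool() as p:
        for l in p.imap(job,[(m,s0,pr) for pr in(list(sim.P),["mj"],["cub","cos"]) for s0 in(.14,.17,.2,.23) for m in(.48,.6,.75)]): print(l)
E
sed -i 's/dt=.002; t=np.arange(0,5,dt)/dt=.003; t=np.arange(0,4,dt)/' sim.py; nproc; time python3 s2.py
```

```text
4
0.48 0.14 4 t2,T=[1.202 2.095] cost 93.3 cm 13.4 sc 0.140-0.140 vr 0.230
0.6 0.14 4 t2,T=[1.295 2.174] cost 96.5 cm 16.6 sc 0.140-0.141 vr 0.248
0.75 0.14 4 t2,T=[1.582 1.895] cost 99.4 cm 20.3 sc 0.140-0.141 vr 0.264
0.48 0.17 4 t2,T=[0.959 1.07 ] cost 15.2 cm 15.2 sc 0.180-0.370 vr 0.252
0.6 0.17 4 t2,T=[0.96 0.76] cost 21.7 cm 21.7 sc 0.185-0.371 vr 0.332
0.75 0.17 4 t2,T=[0.962 1.08 ] cost 39.6 cm 21.8 sc 0.171-0.185 vr 0.259
0.48 0.2 4 t2,T=[0.951 1.305] cost 8.9 cm 8.9 sc 0.231-0.336 vr 0.103
0.6 0.2 4 t2,T=[0.952 1.1  ] cost 12.5 cm 12.5 sc 0.226-0.345 vr 0.118
0.75 0.2 4 t2,T=[0.965 1.205] cost 19.9 cm 19.9 sc 0.206-0.238 vr 0.227
0.48 0.23 4 t2,T=[0.981 1.514] cost 9.0 cm 9.0 sc 0.255-0.291 vr 0.153
0.6 0.23 4 t2,T=[0.952 1.157] cost 10.9 cm 10.9 sc 0.289-0.339 vr 0.156
0.75 0.23 4 t2,T=[0.961 1.032] cost 12.9 cm 12.9 sc 0.273-0.329 vr 0.166
0.48 0.14 1 t2,T=[1.244 2.113] cost 93.3 cm 13.4 sc 0.140-0.140 vr 0.230
0.6 0.14 1 t2,T=[1.295 2.174] cost 96.5 cm 16.6 sc 0.140-0.141 vr 0.248
0.75 0.14 1 t2,T=[1.582 1.895] cost 99.4 cm 20.3 sc 0.140-0.141 vr 0.264
0.48 0.17 1 t2,T=
[... 829 characters left out ...]
0-0.141 vr 0.264
0.48 0.17 2 t2,T=[0.951 1.151] cost 9.9 cm 9.9 sc 0.198-0.355 vr 0.132
0.6 0.17 2 t2,T=[0.951 1.081] cost 18.2 cm 18.2 sc 0.181-0.250 vr 0.137
0.75 0.17 2 t2,T=[0.951 0.833] cost 24.6 cm 24.6 sc 0.181-0.365 vr 0.236
0.48 0.2 2 t2,T=[0.966 1.27 ] cost 5.3 cm 5.3 sc 0.252-0.319 vr 0.081
0.6 0.2 2 t2,T=[0.957 1.113] cost 8.1 cm 8.1 sc 0.244-0.311 vr 0.089
0.75 0.2 2 t2,T=[0.954 0.965] cost 11.8 cm 11.8 sc 0.241-0.322 vr 0.093
0.48 0.23 2 t2,T=[1.115 1.074] cost 6.3 cm 6.3 sc 0.272-0.332 vr 0.092
0.6 0.23 2 t2,T=[1.047 0.996] cost 9.1 cm 9.1 sc 0.280-0.331 vr 0.114
0.75 0.23 2 t2,T=[0.997 0.957] cost 11.7 cm 11.7 sc 0.281-0.324 vr 0.131
real	1m41.232s
user	6m15.406s
sys	0m0.218s
```

Starting earlier is better, and the velocity profile matters a lot. I'll get it from one gentle timed touch on the bare table, where 12 mm of a 200 mm, 6 s line tells the profiles apart.

Run:
```python
from station import robot, planner, vision, readout
from h import *
t=readout.current_clock
print(t())
p=np.array([.38,-.28,.012])
try:
    planner_ok=planner.solve_ik(p-[0,0,.2],Q()); print(planner_ok is not None)
    robot.move_to(p+[0,0,.06],Q()); robot.move_straight(p,feed=.15); robot.dwell(.3)
    z0=readout.current_position()[2]; a=t()
    r=robot.move_straight(p-[0,0,.2],feed=.2/6,stop_force=3); z1=readout.current_position()[2]
    print(r,t()-a,z0,z1,readout.current_wrist_force())
    robot.move_straight(p+[0,0,.15],feed=.4)
except robot.Unreachable as e: print("unreach",e)
print(t())
```

```text
7.0917
True
True 1.316699999999999 0.012817956563809102 0.00011875045587354804 [-0.24568302  1.06185314  5.41329541]
11.4
```

The touch time matches a minimum-jerk profile with roughly 0.05 s of lag. I'll optimise with that, allowing early starts.

```bash
cat > s3.py <<'E'
import sim,itertools,numpy as np
from scipy.optimize import differential_evolution
from multiprocessing import Pool
def job(a):
    ms,t2m,sh=a; S=list(itertools.product(["mj"],ms,(-sh,0,sh)))
    def cost(p):
        cm,sc,vr,am=sim.run(p,S); return np.nanmax(cm)*1e3+2e3*max(0,.182-np.nanmin(sc))
    r=differential_evolution(cost,[(.018,.3),(t2m,t2m+.5),(.8,2.6)],maxiter=25,popsize=8,seed=1,polish=False)
    cm,sc,vr,am=sim.run(r.x,S)
    return f"{ms} {t2m} {sh} p={r.x.round(3)} cost {r.fun:.1f} cm {(cm*1e3).round(1)} sc {sc.round(3)} vr {vr.max():.3f}"
if __name__=="__main__":
    with Pool() as p:
        for l in p.imap(job,[(ms,t,sh) for sh in(.03,) for t in(.2,.5,.8) for ms in((.48,.6,.75),(.48,.55),(.57,.65),(.65,.75))]): print(l)
E
time python3 s3.py
```

```text
(0.48, 0.6, 0.75) 0.2 0.03 p=[0.106 0.201 2.283] cost 7.6 cm [7.5 6.3 4.9 6.4 5.3 4.6 7.3 7.1 7.6] sc [0.321 0.307 0.289 0.265 0.241 0.215 0.222 0.201 0.182] vr 0.115
(0.48, 0.55) 0.2 0.03 p=[0.106 0.218 2.384] cost 4.6 cm [4.6 3.6 2.9 4.6 4.2 4.6] sc [0.276 0.25  0.22  0.232 0.207 0.185] vr 0.072
(0.57, 0.65) 0.2 0.03 p=[0.103 0.228 2.249] cost 5.7 cm [5.7 4.4 3.9 5.7 5.2 5.7] sc [0.268 0.24  0.209 0.234 0.206 0.183] vr 0.078
(0.65, 0.75) 0.2 0.03 p=[0.108 0.286 2.077] cost 7.0 cm [6.9 5.2 4.8 6.7 6.3 7. ] sc [0.271 0.242 0.208 0.238 0.209 0.182] vr 0.084
(0.48, 0.6, 0.75) 0.5 0.03 p=[0.157 0.501 1.833] cost 9.6 cm [9.6 8.3 6.8 7.7 6.3 5.4 8.2 8.4 9.5] sc [0.343 0.334 0.322 0.296 0.275 0.251 0.251 0.232 0.215] vr 0.146
(0.48, 0.55) 0.5 0.03 p=[0.151 0.506 1.956] cost 5.7 cm [5.7 4.3 3.3 5.  4.8 5.7] sc [0.304 0.283 0.254 0.259 0.235 0.215] vr 0.085
(0.57, 0.65) 0.5 0.03 p=[0.143 0.509 1.802] cost 7.0 cm [7.  4.8 4.3 5.8 5.6 6.9] sc [0.302 0.275 0.238 0.261 0.23  0.204] vr 0.088
(0.65, 0.75) 0.5 0.03 p=[0.145 0.507 1.743] cost 8.3 cm [8.1 5.9 5.5 7.2 7.1 8.3] sc [0.296 0.268 0.235 0.26  0.231 0.206] vr 0.094
(0.48, 0.6, 0.75) 0.8 0.03 p=[0.227 0.802 1.442] cost 11.5 cm [11.4 10.3  9.  10.3  9.   8.2 11.5 11.2 11.5] sc [0.355 0.349 0.342 0.322 0.309 0.295 0.29  0.278 0.267] vr 0.178
(0.48, 0.55) 0.8 0.03 p=[0.21  0.804 1.561] cost 7.1 cm [7.1 5.8 4.8 6.5 6.2 7.1] sc [0.325 0.309 0.29  0.288 0.272 0.257] vr 0.111
(0.57, 0.65) 0.8 0.03 p=[0.21  0.802 1.434] cost 8.7 cm [8.7 7.  5.8 8.1 7.5 8.7] sc [0.321 0.304 0.283 0.292 0.273 0.257] vr 0.118
(0.65, 0.75) 0.8 0.03 p=[0.218 0.814 1.35 ] cost 10.6 cm [10.6  8.7  7.5 10.4  9.4 10.5] sc [0.32  0.303 0.285 0.295 0.278 0.264] vr 0.135
real	2m1.735s
user	7m42.181s
sys	0m0.190s
```

Good: an early second move gives about 8 mm of compression whatever the mass. To save time I'll finish the press with a sliding diagonal stroke that ends ahead of the plate, then run the catching stroke. Next I'll fix the catch parameters for that timing.

```bash
cat > s4.py <<'E'
import sim,itertools,numpy as np
from scipy.optimize import differential_evolution
from multiprocessing import Pool
S=list(itertools.product(["mj"],(.48,.6,.75),(-.03,0,.03)))
def job(t2):
    def cost(p):
        cm,sc,vr,am=sim.run((p[0],t2,p[1]),S); return np.nanmax(cm)*1e3+2e3*max(0,.184-np.nanmin(sc))
    r=differential_evolution(cost,[(.08,.2),(1.4,2.5)],maxiter=20,popsize=8,seed=1,polish=False)
    cm,sc,vr,am=sim.run((r.x[0],t2,r.x[1]),S)
    return f"{t2} p={r.x.round(3)} cost {r.fun:.1f} cm {(cm*1e3).round(1)} sc {sc.round(3)} vr {vr.max():.3f}"
if __name__=="__main__":
    with Pool() as p:
        for l in p.imap(job,[.35,.4,.45,.5]): print(l)
E
python3 s4.py
python3 - <<'E'
# touch the plunger top gently to calibrate its height
from station import robot, planner, vision, readout
from h import *
t=readout.current_clock
robot.move_to(W(-.072,-.003,.15),Q()); robot.move_straight(W(-.072,-.003,.129),feed=.1); robot.dwell(.15)
r=robot.move_straight(W(-.072,-.003,.119),feed=.02,stop_force=1.5)
print(r,readout.current_position(),readout.current_wrist_force(),t(),(readout.current_position()-W(-.072,-.003,.119)).round(4))
E
```

```text
0.35 p=[0.125 2.045] cost 8.5 cm [8.5 7.1 5.6 6.6 5.2 4.7 7.1 7.4 8.5] sc [0.334 0.322 0.306 0.278 0.253 0.223 0.229 0.207 0.188] vr 0.129
0.4 p=[0.141 1.987] cost 8.8 cm [8.8 7.5 6.2 7.3 6.1 5.2 8.1 8.  8.8] sc [0.337 0.326 0.312 0.286 0.265 0.241 0.243 0.224 0.206] vr 0.135
0.45 p=[0.149 1.909] cost 9.2 cm [9.2 8.  6.5 7.5 6.1 5.3 8.1 8.2 9.1] sc [0.34  0.331 0.317 0.292 0.27  0.246 0.247 0.227 0.21 ] vr 0.140
0.5 p=[0.168 1.853] cost 9.6 cm [9.6 8.5 7.2 8.6 7.3 6.4 9.5 9.  9.6] sc [0.342 0.334 0.322 0.301 0.283 0.264 0.263 0.246 0.231] vr 0.149
True [0.50869512 0.09362416 0.12180483] [ 0.26634032 -0.31905523  0.32956972] 13.775 [ 0.     -0.0001  0.0028]
```

Run:
```python
from station import robot, planner, vision, readout
from h import *
import cv2
robot.move_straight(W(-.072,-.003,.110),feed=.03); robot.dwell(.1)
print(readout.current_position(),(readout.current_position()-W(-.072,-.003,.110)).round(4),readout.current_wrist_force(),readout.current_clock())
a=vision.capture("side")["img"][100:300,130:430];b=vision.capture("top")["img"][120:320,130:430]
cv2.imwrite("pics/pre.png",cv2.resize(np.vstack([a,b]),None,fx=1.5,fy=1.5)[:,:,::-1])
for p in (W(-.010,.152,.073),W(0,.383,.095)): print(planner.solve_ik(p,Q()) is not None)
```

```text
[0.50842963 0.09361965 0.10971715] [-0.0002 -0.0001 -0.0003] [ 0.32404189 -0.40456985  0.28843643] 14.425
True
True
```

View pics/pre.png

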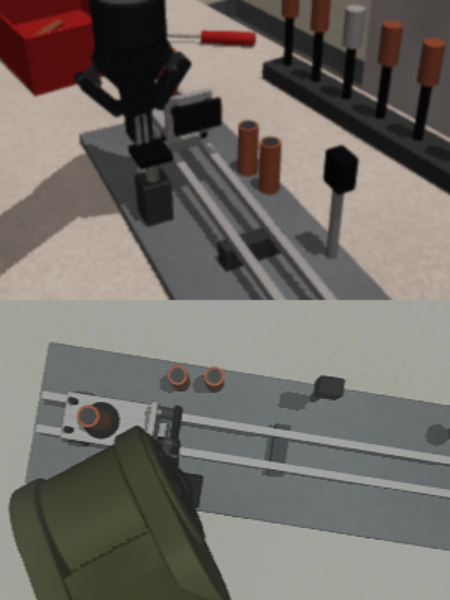

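The side crop shows the closed fingers at the uphill edge of the plunger head, near (143,140). The wrist shows almost no reaction, so I'll compare the head's height before and after.

Run:
```python
from station import vision,readout
from h import *
import cv2
a=C["side"]["img"];b=vision.capture("side")["img"]
cr=lambda i:cv2.resize(i[150:260,180:300],None,fx=3.3,fy=3.3,interpolation=cv2.INTER_CUBIC)
cv2.imwrite("pics/cmp.png",np.hstack([cr(a),cr(b)])[:,:,::-1])
for z in(.123,.111,.108): print(z,[proj("side",R2w(q,(-.068+dx,.114+dy,z))).round(0).tolist() for dx,dy in((-.02,-.02),(.02,-.02),(.02,.02),(-.02,.02))], proj("side",R2w(q,(-.072,.135,z))).round(0))
```

```text
0.123 [[222.0, 201.0], [245.0, 195.0], [236.0, 184.0], [214.0, 189.0]] [222. 187.]
0.111 [[222.0, 207.0], [245.0, 201.0], [236.0, 189.0], [214.0, 195.0]] [223. 193.]
0.108 [[222.0, 208.0], [245.0, 202.0], [236.0, 191.0], [214.0, 197.0]] [223. 194.]
```

View pics/cmp.png

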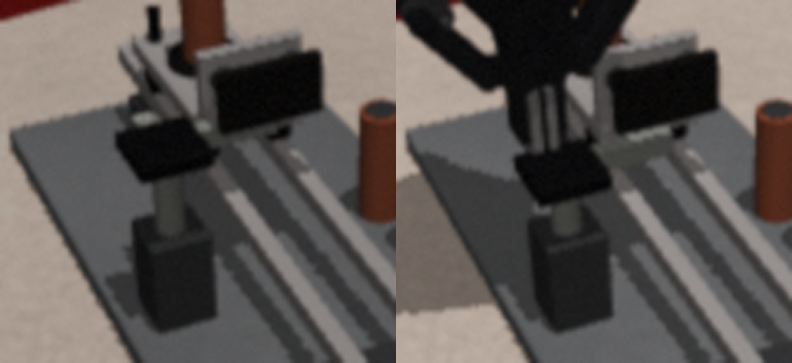

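Left is before and right is now. The head's front corner dropped about 7 px, roughly 13 mm, so the plunger is part-pressed and holds, and the carrier is still waiting. Now the release and catch.

Run:
```python
from station import robot, planner, vision, readout
from h import *
import cv2
t=readout.current_clock
t0=t()
robot.move_straight(W(-.010,.152,.070),feed=.48); t1=t()
robot.move_straight(W(0,.383,.095),feed=.1169); t2=t()
F=readout.current_wrist_force()
b=vision.capture("side")["img"];a=vision.capture("top")["img"]
robot.dwell(.5)
print(t1-t0,t2-t1,t2,F,readout.current_wrist_force(),(readout.current_position()-W(0,.383,.095)).round(4))
cv2.imwrite("pics/end.png",np.vstack([b[120:],a[110:310]])[:,:,::-1])
```

```text
0.5083000000000002 2.141700000000002 17.225 [0.54917431 0.51292523 0.37963851] [ 0.57437335 -0.5569434   0.12850407] [ 0.0001 -0.      0.    ]
```

View pics/end.png

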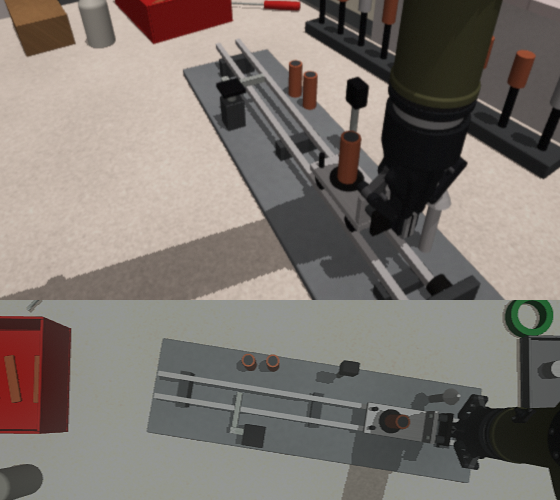

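The carrier is caught, with the sleeve upright and the plunger down. In the top crop, the sleeve is at about (400,422) and the plate at about (445,430). I'll check the stop position numerically while holding.

Run:
```python
from station import robot, vision, readout
from h import *
import cv2
def cop(i,x0,x1,y0,y1):
    h=cv2.cvtColor(i,cv2.COLOR_RGB2HSV); m=((h[...,0]<14)&(h[...,1]>90)&(h[...,2]>60))[y0:y1,x0:x1]
    ys,xs=np.nonzero(m); return np.array([xs.mean()+x0,ys.mean()+y0]),len(xs)
A=cop(C["top"]["img"],175,215,180,220)
P=[cop(vision.capture("top")["img"],370,425,200,250)]
robot.dwell(3.2)
P.append(cop(vision.capture("top")["img"],370,425,200,250))
f=lambda s:np.mean([proj("top",R2w(q,(0,.232-s,z-.04*s))) for z in(.167,.13)],axis=0)
print(A,f(0),P,{s:f(s).round(1).tolist() for s in(.35,.36,.37,.38,.39)},readout.current_clock())
```

```text
(array([189.67058824, 197.17647059]), 85) [191.04745611 197.84230926] [(array([402.22368421, 231.36842105]), 76), (array([402.28      , 231.37333333]), 75)] {0.35: [387.1, 228.9], 0.36: [392.6, 229.8], 0.37: [398.1, 230.7], 0.38: [403.6, 231.5], 0.39: [409.0, 232.4]} 21.125
```

The plate seems to stand 8–10 mm past nominal. That is inside the 20 mm band, but I'll creep it 7 mm back uphill for margin, hold and hand in.

Run:
```python
from station import robot, readout
from h import *
robot.move_straight(W(0,.376,.095),feed=.005); robot.dwell(3.3)
print(readout.current_clock(),readout.current_wrist_force()); print(robot.sign_off())
```

```text
25.975 [-0.32383816 -1.23225981 -0.42545963]
the job is handed in; nothing more can be done
None
```

I handed the job in at about 26 s (limit 38 s): the plunger is down, and the carrier was caught, moved back 7 mm uphill and held against the fingers for over 3 s. By my camera estimate the buffer plate is within about 5 mm of the station post and the sleeve was upright. I couldn't read the buffer's travel or see the verdict.

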